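Unbolt the microscope transit case

ROBOT

A 7-joint arm with a two-finger parallel gripper is mounted at the origin on the work surface. World frame = base frame: x ahead of the robot, y to its left, z up, the work surface at z = 0. Lengths are in mm, angles in rad, forces in N, time in s.
With the tool pointing down it reaches from about 400 to 900 mm from the base axis. Payload 5.6 kg.
Tool frame: the origin (TCP) lies midway between the tips of the shut fingers; the grasp point (between the pads) lies 19 mm behind it; x points along the fingers, y is the direction in which the jaws open and shut, and the axes are right-handed (so a half turn about x gives the same grasp; the last joint's range is limited). The gripper opens to 92 mm and grips with 3 to 60 N. Pads are 20 mm wide; open, the fingers measure 128 mm over their backs; the gripper's body (75 mm by 189 mm) begins 69 mm behind the grasp point.
Start: joints at [1.275, 0.468, -0.012, 1.603, 0.006, 1.071, -0.056], TCP at [162.533, -629.359, 214.592] pointing down, gripper open.
Joint ranges: [-2.53, 2.53], [-0.31, 2.02], [-1.57, 1.55], [0.28, 2.44], [-1.29, 4.43], [0.15, 1.84], [-2.92, 2.92]. Speed limits (rad/s): [2.57, 2.57, 3.14, 3.14, 3.14, 3.14, 3.14].

INTERFACE

Orientations are given as a rotation vector (axis times angle).
In Python, from cell import robot, grip, kin, viewer gives the robot as it stands. Calls block until the motion is done:
- robot.movep(position, orientation): joint-space move of the TCP to a pose.
- robot.servo_line(position, feed=150, rotation=None): straight line of the TCP; rotation=None keeps the orientation; feed is the mean speed in mm/s.
- robot.goto_joints(angles): joint-space move.
- grip(opening, newtons=None): opening from 0.0 (shut) to 1.0 (fully open); newtons is the grip in N (None keeps the last); returns when the fingers have stopped.
- robot.hold(seconds).
- kin.ik(position, orientation): joint angles nearest the present ones, or None.
- robot.observe(): the state.
- viewer.read_camera(name): name is "scene" or "top" or "wrist"; returns the picture (384x512x3 uint8, red, green, blue); there is no depth.
- viewer.camera_info(name): a dict with "camera_matrix" (3x3 intrinsics, pixels), "k1" (the pictures are not rectified: a ray, as slopes to the right and down, at radius r is drawn at 1 + k1 r^2 times it, then the intrinsics apply), "R" (3x3) and "t" (3): a world point X has camera coordinates R X + t. Camera axes: x right, y down, z forward; pixel columns grow to the right and rows downward; lengths in mm; the calibration is good to about 2 mm. A picture is of the moment at which its call begins: read the wrist's pose just before it. camera_info takes no time and is no camera call; for the wrist camera it gives the pose at the moment of the call.
A pose or a line that the arm cannot do raises robot.IKError and nothing moves.
- robot.job_done(): hands the job in, once; it reports no verdict.
Trained networks look in the newest picture that a camera, given by its name, has taken for a name from the list of things; names that differ only in an ending like _2 or _b are one class to them, and where a whole thing is asked for, a point or a joint stands for the part that bears it (a point fixed in the world has none). Each returns a list of dicts, best first, with "confidence" (0 to 1); they miss things now and then, are a little off and sometimes report something else, mostly with a low value. They report only what shows in the picture. A call takes as long as a camera call.
- viewer.silhouettes(name, camera): "mask" (384x512 bool, what is visible of it).
- viewer.pinpoint(name, camera): "at" ([x, y, z] in mm, in the coordinates of the camera as it stood for that picture, good to about 4 mm: a listed point, or the origin of a listed thing).
The state is a dict: "t": time; "joints": joint angles; "joint_velocities": joint speeds; "joint_torque": joint torques, N m; "tcp_pos": TCP position; "tcp_rot": TCP orientation; "contact_force": force on the tool from outside, world axes, zero at the start; "wrist_torque": the same for the moment, N m; "grip_width": opening from 0.0 (shut) to 1.0 (fully open).
Only numpy, scipy, OpenCV 4.12 (cv2) and the standard library are available. Lean on these libraries where they do the work, as an engineer would, in place of code of your own. Each camera call takes 0.05 s, during which the arm holds its last target.

TASK

Unbolt the lid of the grey instrument case: press the long spring catch bar down with one fingertip and, keeping it down, push the bolt's upright tab with the other finger until the bolt is fully drawn out of its keeper to its stop. Then let the catch spring back up so that it locks the bolt open, and take the hand away. Grasp nothing, and leave everything else on the case and the desk where it is.

Things in the scene. Friction and masses are not known exactly. Their poses are not given: they have to be found in the camera images.
- case: grey transit case fixed to the desk, 210 (x) x 300 (y) x 90 mm high; origin under its centre, z up; turned up to 0.5 rad; its -x side (carrying handle) faces the robot. On top, along its y: the catch bar at x = -50 mm, the bolt at x = +10 mm, its end in a keeper at y = 60 to 78 mm. It draws towards -y. But for catch bar, tab and loose things, all on it is under 112 mm above the desk
- catch_pad: spring catch: flat steel bar with fine cross lines, 30 (case x) x 98 (case y) x 6 mm. Origin: centre of its flat top, 127 mm above the desk when released; axes as the case's. It goes straight down 8 mm to a stop (5 N to start, 9 N at the stop) and springs back. It may be pressed anywhere along its length, and a fingertip can slide along it
- bolt_tab: upright steel tab on the bolt, the only upright plate there: 30 (case x) x 8 mm (case y), foot 107 mm and top 146 mm above the desk. Origin: centre of its flat +y face (the face to push), 126 mm above the desk, at case x = 10, y = 9 mm when shut; axes as the case's. It moves with the bolt
- catch (a joint): how far the catch is pressed down, m: 0 released, 0.008 at its stop. The bolt is free only while this is over about 0.0045; if let go on the way, the catch drops into the bolt's next notch (every 13 mm) and stops it
- bolt (a joint): how far the bolt is drawn towards the case's -y, m: 0 shut in the keeper, 0.040 drawn against its stop. It drags with about 2.5 N and stays where it is left; with the catch released it has 1.5 mm of play.
- canister: black round lens canister standing on the case's lid, 41 mm diameter, 48 mm tall. Bystander; origin at the centre of its underside
- dish: clear round specimen dish on the case's fixed end strip, 55 mm diameter, 14 mm tall. Bystander; origin at the centre of its underside
- slide_box: white open slide box with dividers on the desk, 85 x 100 x 32 mm. Bystander; origin at the centre of its underside
- jar: small glass jar with a black cap on the desk, 48 mm diameter, 62 mm tall. Bystander; origin at the centre of its underside
- forceps: steel forceps lying on the desk in front of the case, about 120 mm long, 6 mm high. Bystander; origin at the centre of its underside, it lies along its x
- brush: small brush lying on the desk in front of the case, 150 mm long. Bystander; origin at the centre of its underside, it lies along its x

How it is judged:
By the outcome, as a careful person would: the job done as asked, in the order asked, and still so for the second after the job is handed in, with the robot touching nothing.
It also fails if it takes over 35 s, if anything falls off the work surface, if the arm or the gripper's body presses on something with over 40 N, if the wrist force passes 120 N, or if a joint passes its speed limit or range.

## Working session

There is one attempt and no reset: what is moved stays moved. The work goes in short steps, each a Python script; the robot and the scene stay as the last script left them, time stands still between calls to the robot, and variables do not carry over. Pictures are saved under pics/ and viewed, and the job is handed in when it is done.

```bash
mkdir -p pics; ls; python3 - <<'E'
from cell import robot, grip, kin, viewer
import cv2, numpy as np
print(robot.observe())
for c in ["scene","top","wrist"]:
    im=viewer.read_camera(c); cv2.imwrite(f"pics/{c}0.png",im[:,:,::-1])
    i=viewer.camera_info(c); R=np.array(i["R"]);t=np.array(i["t"])
    print(c,i)
    for n in ["case","catch_pad","bolt_tab","canister","dish","jar","slide_box"]:
        for d in viewer.pinpoint(n,c)[:2]:
            print(n,round(d["confidence"],2),np.round(R.T@(np.array(d["at"])-t),1))
print(robot.observe()["t"])
E
```

```text
pics
{'t': 0.0, 'joints': array([ 1.27502176,  0.46834463, -0.01162297,  1.60361261,  0.00599632,
        1.07141627, -0.05629626]), 'joint_velocities': array([-1.69841759e-03,  5.31962986e-04, -1.16546073e-04,  3.34558613e-04,
        9.10673601e-05, -6.89773242e-04,  3.84756448e-04]), 'joint_torque': array([-2.42820788e-04, -5.20572209e+01, -1.24598719e-02, -2.43749535e+01,
       -5.65617357e-02,  1.73219363e-02,  1.20815216e-04]), 'tcp_pos': array([ 162.35817383, -628.79336299,  213.6660441 ]), 'tcp_rot': array([ 2.08723825,  0.26701562, -2.08793134]), 'contact_force': array([-0.85540337,  0.59048878,  0.03796488]), 'wrist_torque': array([0.03309178, 0.00869822, 0.00609483]), 'grip_width': 0.9963651694181453}
scene {'camera_matrix': array([[438.88876135,   0.        , 252.90795545],
       [  0.        , 438.88876135, 188.13153584],
       [  0.        ,   0.        ,   1.        ]]), 'k1': -0.14013930128141044, 'R': array([[-0.56127073,  0.82750163, -0.01470407],
       [ 0.71378572,  0.47499511, -0.51467425],
       [-0.41890942, -0.29936714, -0.85725971]]), 't': array([ 297.59
[... 763 characters left out ...]
tch_pad 0.75 [ 564.  -140.6  128.4]
bolt_tab 0.52 [ 630.1 -136.4  129.2]
canister 0.62 [ 669.4 -275.    90.2]
canister 0.47 [ 444.3 -205.8    2.1]
dish 0.69 [691.1 -40.4  91.3]
jar 0.54 [717.3  66.3  -3.2]
slide_box 0.87 [ 557.8 -394.8   -3.4]
wrist {'camera_matrix': array([[315.81800887,   0.        , 252.467818  ],
       [  0.        , 315.81800887, 193.77928608],
       [  0.        ,   0.        ,   1.        ]]), 'k1': -0.03361828248424498, 'R': array([[ 2.49155719e-01, -9.68463412e-01,  2.16788223e-04],
       [-9.33545841e-01, -2.40112929e-01,  2.66153985e-01],
       [-2.57708343e-01, -6.65161693e-02, -9.63930500e-01]]), 't': array([-649.44892172,  -29.95534147,  389.17115848])}
1.2
```

```bash
python3 - <<'E'
import cv2, numpy as np
a=cv2.imread("pics/scene0.png"); b=cv2.imread("pics/top0.png")
cv2.imwrite("pics/a1.png",cv2.resize(a[90:330,150:450],None,fx=2.5,fy=2.5,interpolation=cv2.INTER_CUBIC))
cv2.imwrite("pics/b1.png",cv2.resize(b[70:310,200:500],None,fx=2.5,fy=2.5,interpolation=cv2.INTER_CUBIC))
E
```

```text
(no output)
```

View pics/a1.png

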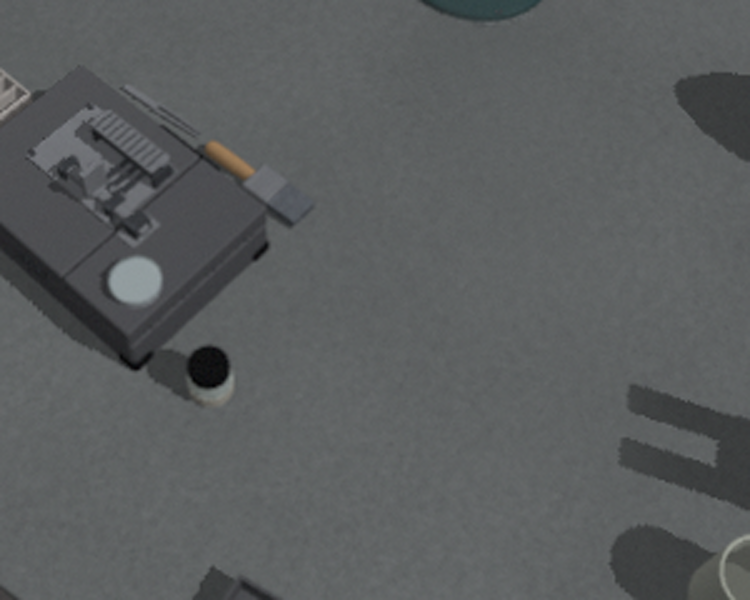

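View pics/b1.png

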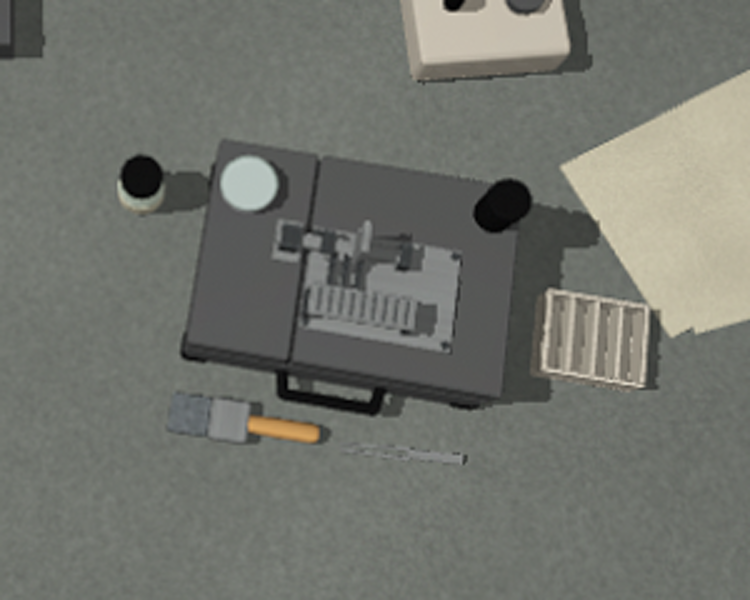

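View pics/scene0.png

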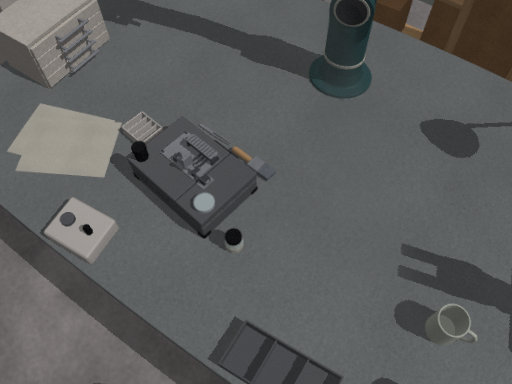

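View pics/top0.png

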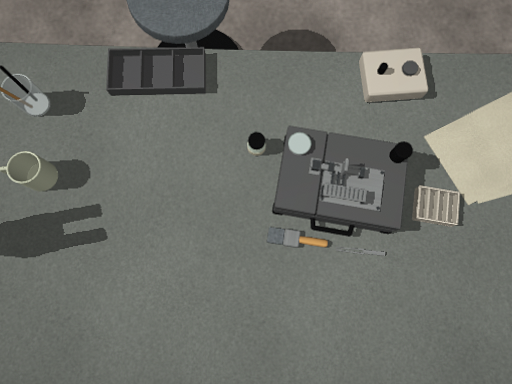

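The pictures show the case turned slightly clockwise, yaw about -0.14. The catch bar is at about (568,-142) and the tab at about (630,-136). The canister sits at the far right corner of the lid and the dish on the left strip. Next is a closer wrist-camera view for a better yaw and position.

```bash
cat > h.py <<'E'
from cell import robot, grip, kin, viewer
import cv2, numpy as np
from scipy.spatial.transform import Rotation as Ro
def ori(yaw):
    cx=np.array([np.cos(yaw),np.sin(yaw),0]); X=np.array([0,0,-1.])
    best=None
    for s in (1,-1):
        Y=s*cx; Z=np.cross(X,Y); r=Ro.from_matrix(np.c_[X,Y,Z]); yield r.as_rotvec()
def c2w(o,yaw,x,y,z):
    c,s=np.cos(yaw),np.sin(yaw); return np.array([o[0]+c*x-s*y,o[1]+s*x+c*y,z])
def wp(n,c):
    i=viewer.camera_info(c); return [(round(d["confidence"],2),np.round(i["R"].T@(np.array(d["at"])-i["t"]),1)) for d in viewer.pinpoint(n,c)[:2]]
def proj(P,i):
    q=i["R"]@np.asarray(P)+i["t"]; s=q[:2]/q[2]; s=s*(1+i["k1"]*(s@s)); return i["camera_matrix"][:2,:2]@s+i["camera_matrix"][:2,2]
E
python3 - <<'E'
from h import *
o=(618,-146.5); yaw=-0.14
p=c2w(o,yaw,-60,10,300)
js=robot.observe()["joints"]
for r in ori(yaw):
    q=kin.ik(p,r); print(r,q)
c=[(np.abs(kin.ik(p,r)-js).max(),tuple(r)) for r in ori(yaw) if kin.ik(p,r) is not None]
r=np.array(min(c)[1]); print("use",r)
robot.movep(p,r)
i=viewer.camera_info("wrist"); im=viewer.read_camera("wrist"); cv2.imwrite("pics/w1.png",cv2.resize(im[:,:,::-1],None,fx=1.5,fy=1.5))
for n in ["case","catch_pad","bolt_tab","canister","dish"]: print(n,wp(n,"wrist"))
im=im.copy()
for x,y,z in [(-105,-150,90),(-105,150,90),(105,-150,90),(105,150,90),(-35,-49,127),(-65,-49,127),(-35,49,127),(-65,49,127),(-5,9,146),(25,9,146),(10,60,100),(10,78,100)]:
    u=proj(c2w(o,yaw,x,y,z),i); cv2.circle(im,tuple(int(v) for v in np.round(u)),2,(255,0,0),-1)
cv2.imwrite("pics/w1o.png",cv2.resize(im[:,:,::-1],None,fx=1.5,fy=1.5))
s=robot.observe(); print(s["t"],s["tcp_pos"],s["contact_force"])
E
```

```text
[ 1.31158188  1.13971059 -1.31158188] [ 0.64198735  0.33179579 -0.5990157   1.66269085  0.19771672  1.20825444
 -0.14211793]
[-1.10544907  1.27215363  1.10544907] [-0.77952642  0.55335726  1.36213459  1.74723818 -0.56089568  1.31138663
 -2.57448727]
use [ 1.31158188  1.13971059 -1.31158188]
case [(0.94, array([ 617.6, -141. ,   -0.9]))]
catch_pad [(0.89, array([ 566.4, -141.1,  122.4]))]
bolt_tab []
canister [(0.34, array([ 448.1, -202.5,   -2.9]))]
dish [(0.94, array([693.4, -40.3,  84.7])), (0.58, array([ 446.2, -203.9,   -1.6]))]
3.8 [ 559.91605317 -128.55335317  299.94615488] [-0.02104276 -0.43489563  0.31809793]
```

View pics/w1o.png

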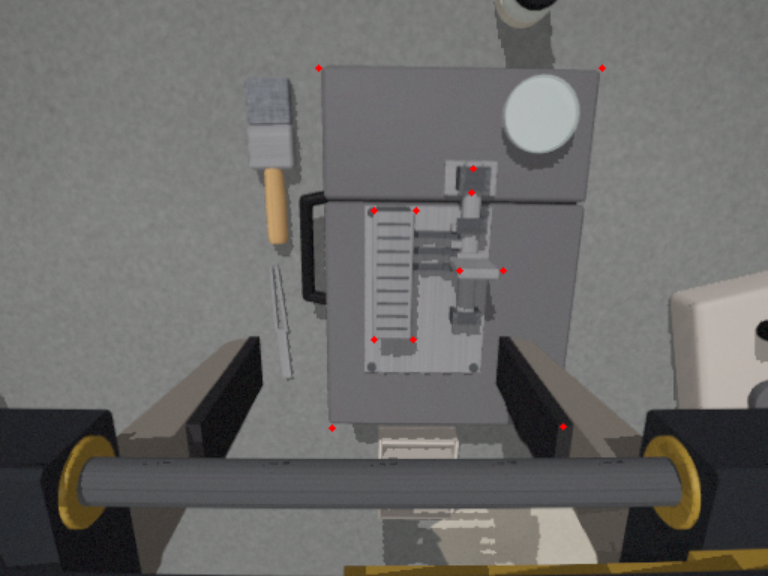

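```bash
python3 - <<'E'
import cv2
a=cv2.imread("pics/w1o.png"); b=cv2.imread("pics/w1.png")
import numpy as np
f=lambda m: cv2.resize(m[150:390,340:520],None,fx=2.2,fy=2.2,interpolation=cv2.INTER_CUBIC)
cv2.imwrite("pics/w1z.png",np.hstack([f(b),f(a)]))
E
```

```text
(no output)
```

View pics/w1z.png

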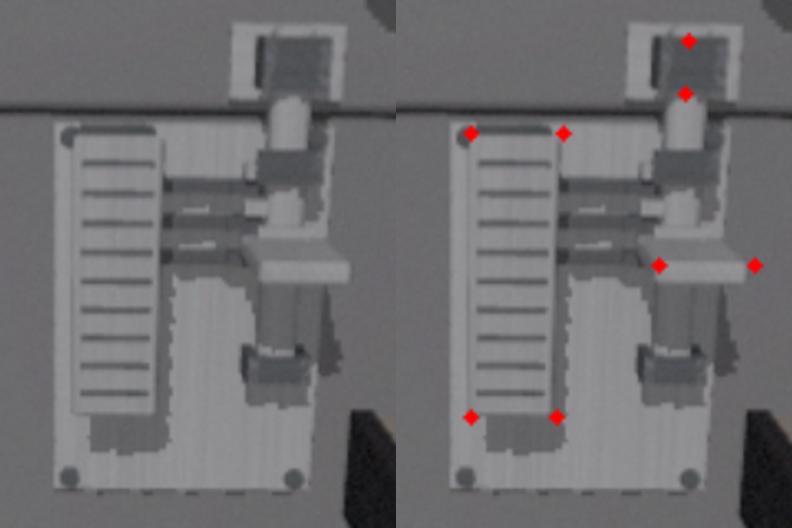

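```bash
python3 - <<'E'
from h import *
o=(617.5,-145.); yaw=-0.14; r=list(ori(yaw))[0]
grip(0.457,40)
robot.movep(c2w(o,yaw,-20,27,165),r)
robot.servo_line(c2w(o,yaw,-20,27,133),feed=80)
s=robot.observe(); print(s["t"],s["tcp_pos"],c2w(o,yaw,-20,27,133),s["contact_force"],s["grip_width"])
ims=[]
for c in ["wrist","scene"]:
    im=viewer.read_camera(c)[:,:,::-1]; cv2.imwrite(f"pics/{c}2.png",im)
    if c=="scene": im=cv2.resize(im[90:250,110:280],None,fx=3,fy=3,interpolation=cv2.INTER_CUBIC)
    else: im=cv2.resize(im,None,fx=1.5,fy=1.5)
    cv2.imwrite(f"pics/{c}2z.png",im)
E
```

```text
5.8333 [ 601.34158011 -115.42531311  132.77426137] [ 601.46334417 -115.47330581  133.        ] [ 0.76026523 -0.61042133 -0.228543  ] 0.45997696548310507
```

View pics/wrist2z.png

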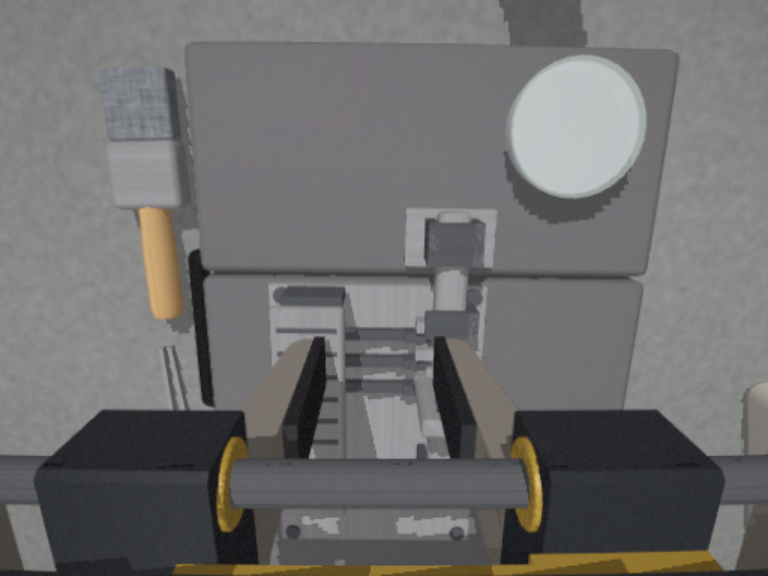

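View pics/scene2z.png

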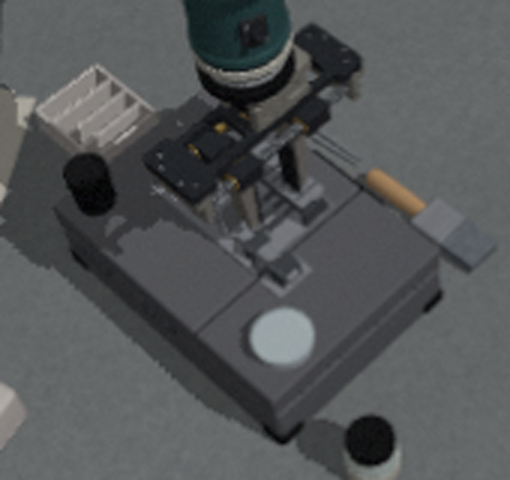

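```bash
python3 - <<'E'
from h import *
o=(617.5,-145.); yaw=-0.14
im=cv2.imread("pics/wrist2.png"); im=cv2.resize(im,None,fx=1.5,fy=1.5); 
i=viewer.camera_info("wrist")
def box(x0,x1,y0,y1,z0,z1,col):
    V=[(x,y,z) for x in(x0,x1) for y in(y0,y1) for z in(z0,z1)]
    U=[tuple(int(v) for v in 1.5*(proj(c2w(o,yaw,*p),i)+.5)) for p in V]
    for a in range(8):
        for b in (1,2,4):
            if not a&b: cv2.line(im,U[a],U[a|b],col,1)
box(-5,25,1,9,107,146,(0,0,255))
box(1,19,17,37,133,150,(0,255,0))
box(-59,-41,17,37,133,150,(0,255,0))
box(-65,-35,-49,49,121,127,(255,0,0))
cv2.imwrite("pics/w2o.png",im)
cv2.imwrite("pics/w2oz.png",cv2.resize(im[200:500,180:580],None,fx=2,fy=2))
E
```

```text
(no output)
```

View pics/w2oz.png

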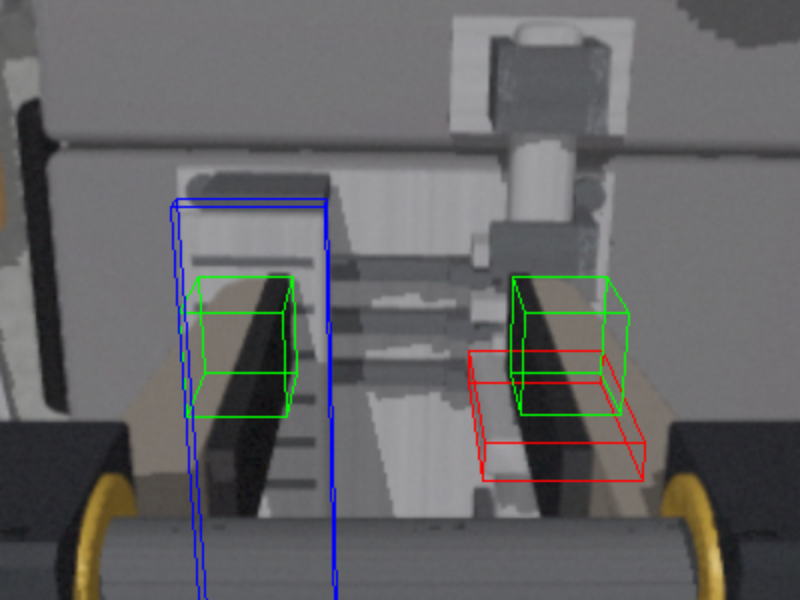

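The overlay agrees to about 2 mm: the left fingertip is over the bar and the right one is just on the +y side of the tab. I'll press down with force feedback.

```bash
python3 - <<'E'
from h import *
o=(617.5,-145.); yaw=-0.14
f0=robot.observe()["contact_force"]
for z in [129,126.5,125,123.5,122,121,120.3,119.6]:
    robot.servo_line(c2w(o,yaw,-20,27,z),feed=25)
    s=robot.observe(); f=s["contact_force"]-f0; print(round(s["t"],2),z,np.round(s["tcp_pos"],1),np.round(f,1))
    if f[2]>9.5: break
E
```

```text
6.24 129 [ 601.4 -115.4  128.9] [-1.3 -0.2  0. ]
6.49 126.5 [ 601.9 -115.5  127.1] [-0.3 -0.6  3.8]
6.74 125 [ 601.9 -115.5  125.5] [-0.5 -1.   4.9]
6.99 123.5 [ 602.  -115.5  124.2] [ 0.  -0.8  5.2]
7.24 122 [ 602.  -115.5  122.8] [-1.4 -1.1  6.5]
7.49 121 [ 602.  -115.5  121.8] [-0.8 -0.3  7. ]
7.74 120.3 [ 602.  -115.5  121.2] [-1.6 -0.5  7.9]
7.99 119.6 [ 602.  -115.5  120.6] [-1.8  0.2  6.9]
```

```bash
python3 - <<'E'
from h import *
o=(617.5,-145.); yaw=-0.14; z=118.7
ey=np.array([-np.sin(yaw),np.cos(yaw),0])
robot.servo_line(c2w(o,yaw,-20,27,z),feed=25)
f0=robot.observe()["contact_force"]; print(f0)
for y in [21,18,15,12,6,0,-6,-12,-16,-19]:
    robot.servo_line(c2w(o,yaw,-20,y,z),feed=40)
    s=robot.observe(); f=s["contact_force"]; cy=(s["tcp_pos"]-c2w(o,yaw,0,0,0))@ey
    print(round(s["t"],2),y,round(cy,1),np.round(s["tcp_pos"],1),np.round(f,1),"along",round((f-f0)@ey,1))
    if (f-f0)@ey>9: break
E
```

```text
[-0.85448666  0.84406732  7.96260576]
8.54 21 23.4 [ 601.7 -119.1  119.9] [0.6 3.9 8.1] along 3.2
8.79 18 21.1 [ 601.5 -121.4  120. ] [0.3 4.8 7.3] along 4.0
9.04 15 18.6 [ 601.2 -124.   120.1] [0.  5.9 8.9] along 5.2
9.29 12 16.6 [ 600.9 -125.9  120.1] [0.9 6.6 8.1] along 6.0
9.59 6 10.5 [ 600.  -131.9  120.1] [0.3 7.9 8.4] along 7.1
9.89 0 4.5 [ 599.1 -137.8  120.1] [0.2 6.7 9.2] along 5.9
10.19 -6 -1.5 [ 598.2 -143.8  120. ] [0.2 8.2 8.5] along 7.4
10.49 -12 -7.5 [ 597.3 -149.7  120. ] [0.7 7.4 8.9] along 6.7
10.74 -16 -11.4 [ 596.8 -153.5  120. ] [-0.2  8.   7.6] along 7.2
10.99 -19 -14.2 [ 596.4 -156.3  120. ] [-0.7  9.   8.8] along 8.1
```

```bash
python3 - <<'E'
from h import *
o=(617.5,-145.); yaw=-0.14; z=118.5
ey=np.array([-np.sin(yaw),np.cos(yaw),0])
for y in [-22,-25,-28,-31,-34,-37,-40]:
    robot.servo_line(c2w(o,yaw,-20,y,z),feed=40)
    s=robot.observe(); f=s["contact_force"]; cy=(s["tcp_pos"]-c2w(o,yaw,0,0,0))@ey
    print(round(s["t"],2),y,round(cy,1),np.round(s["tcp_pos"],1),np.round(f,1),"along",round(f@ey,1))
    if f@ey>14: break
E
```

```text
11.24 -22 -17.0 [ 596.  -159.2  119.9] [-0.8  9.   9.6] along 8.8
11.49 -25 -20.1 [ 595.6 -162.2  119.8] [0.4 7.8 8.9] along 7.8
11.74 -28 -21.5 [ 595.3 -163.6  119.9] [-0.1 10.7  9.6] along 10.6
11.99 -31 -21.6 [ 595.3 -163.7  119.9] [ 0.6 16.1  9.7] along 16.0
```

The bolt has hit its stop: travel from tab contact is about 40 mm and the force rises without any further motion. I'll let the catch rise while lightly holding the tab there.

```bash
python3 - <<'E'
from h import *
o=(617.5,-145.); yaw=-0.14
ey=np.array([-np.sin(yaw),np.cos(yaw),0])
def go(y,z,feed=30):
    robot.servo_line(c2w(o,yaw,-20,y,z),feed=feed)
    s=robot.observe(); f=s["contact_force"]; cy=(s["tcp_pos"]-c2w(o,yaw,0,0,0))@ey
    print(round(s["t"],2),y,z,round(cy,1),np.round(s["tcp_pos"],1),np.round(f,1),"along",round(f@ey,1))
go(-28,118.5)
for z in [122,125,128,132]: go(-28,z)
go(-10,132,60)
go(-10,160,80)
cv2.imwrite("pics/wa.png",cv2.resize(viewer.read_camera("wrist")[:,:,::-1],None,fx=1.5,fy=1.5))
robot.servo_line(c2w(o,yaw,-60,10,300),feed=150)
i=viewer.camera_info("wrist"); im=viewer.read_camera("wrist")[:,:,::-1].copy()
for n in ["catch_pad","bolt_tab"]: print(n,wp(n,"wrist"))
cv2.imwrite("pics/wb.png",cv2.resize(im[100:260,210:360],None,fx=3.6,fy=3.6,interpolation=cv2.INTER_CUBIC))
s=robot.observe(); print(s["t"],s["contact_force"])
E
```

```text
12.24 -28 118.5 -21.5 [ 595.4 -163.6  119.9] [ 0.2 11.   9.1] along 10.9
12.51 -28 122 -21.5 [ 595.3 -163.6  122.7] [ 1.7 11.4  5.2] along 11.5
12.76 -28 125 -21.5 [ 595.3 -163.6  125.3] [ 3.  11.   2.6] along 11.3
13.01 -28 128 -21.6 [ 595.  -163.6  127.7] [ 3.3 10.   0.1] along 10.4
13.29 -28 132 -21.6 [ 593.8 -163.5  130.7] [ 2.8  9.7 -4.1] along 10.0
13.74 -10 132 -10.3 [ 596.3 -152.4  132.1] [-0.4  0.1  0.1] along 0.0
14.24 -10 160 -10.3 [ 596.5 -152.4  160.7] [ 0.2  0.2 -0.2] along 0.2
catch_pad [(0.9, array([ 565.1, -143.2,  123.3]))]
bolt_tab [(0.92, array([ 622.7, -171.6,  122.1]))]
15.575 [-0.02432936 -0.11263141 -0.11551905]
```

View pics/wb.png

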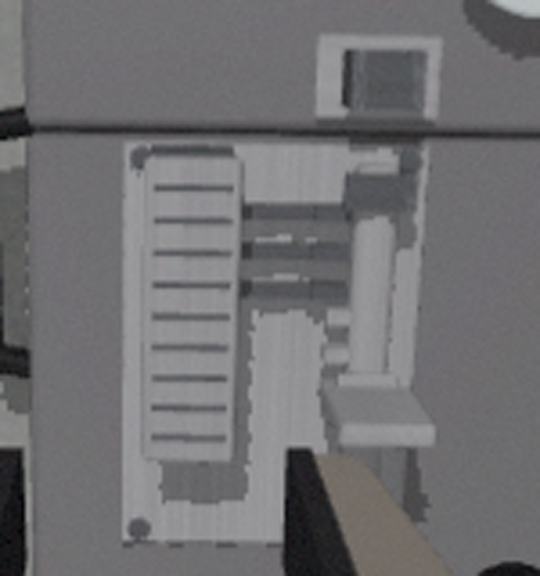

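```bash
python3 - <<'E'
from h import *
im=viewer.read_camera("wrist")[:,:,::-1]; cv2.imwrite("pics/wc.png",im)
a=cv2.cvtColor(cv2.imread("pics/w1.png"),cv2.COLOR_BGR2GRAY); a=cv2.resize(a,(512,384),interpolation=cv2.INTER_AREA)
b=cv2.cvtColor(im.copy(),cv2.COLOR_BGR2GRAY)
for nm,(x0,x1,y0,y1) in {"pad":(250,274,140,224),"body":(218,246,60,130)}.items():
    W=np.eye(2,3,dtype=np.float32); m=np.zeros_like(a); m[y0:y1,x0:x1]=255
    cc,W=cv2.findTransformECC(b,a,W,cv2.MOTION_AFFINE,(3,200,1e-6),m,5); c=np.array([(x0+x1)/2,(y0+y1)/2,1]); print(nm,cc,W[:,:2].round(4).tolist(),(W@c-c[:2]).round(2))
t=viewer.read_camera("top")[:,:,::-1]; t0=cv2.imread("pics/top0.png"); cv2.imwrite("pics/t3.png",np.vstack([cv2.resize(x[110:270,220:480],None,fx=1.85,fy=1.85) for x in (t0,t)]))
for n in ["canister","dish","bolt_tab","catch_pad","jar","slide_box"]: print(n,wp(n,"top")[:1])
E
```

```text
Traceback (most recent call last):
cv2.error: OpenCV(4.12.0) /io/opencv/modules/video/src/ecc.cpp:589: error: (-7:Iterations do not converge) The algorithm stopped before its convergence. The correlation is going to be minimized. Images may be uncorrelated or non-overlapped in function 'findTransformECC'
```

```bash
python3 - <<'E'
from h import *
b=cv2.cvtColor(cv2.imread("pics/wc.png"),cv2.COLOR_BGR2GRAY)
a=cv2.cvtColor(cv2.imread("pics/w1.png"),cv2.COLOR_BGR2GRAY); a=cv2.resize(a,(512,384),interpolation=cv2.INTER_AREA)
for nm,(x0,x1,y0,y1) in {"pad":(248,276,138,228),"plate":(290,335,100,136)}.items():
    m=np.zeros_like(a); m[y0:y1,x0:x1]=255
    p=cv2.goodFeaturesToTrack(a,60,0.02,3,mask=m); q,st,e=cv2.calcOpticalFlowPyrLK(a,b,p,None,winSize=(11,11)); k=st[:,0]==1
    A,inl=cv2.estimateAffinePartial2D(p[k],q[k],ransacReprojThreshold=0.7); print(nm,k.sum(),inl.sum(),"scale",np.hypot(A[0,0],A[1,0]),"med shift",np.median((q-p)[k],axis=0))
t=viewer.read_camera("top")[:,:,::-1]; t0=cv2.imread("pics/top0.png"); cv2.imwrite("pics/t3.png",np.vstack([cv2.resize(x[110:270,220:480],None,fx=1.85,fy=1.85) for x in (t0,t)]))
for n in ["canister","dish","bolt_tab","catch_pad","jar","slide_box"]: print(n,wp(n,"top")[:1])
E
```

```text
pad 27 21 scale 0.9984946007726414 med shift [[1.189743  2.7582245]]
plate 18 10 scale 1.0016303072467618 med shift [[0.9406738 2.9963112]]
canister [(0.51, array([ 567.6, -140.6,  128.1]))]
dish [(0.67, array([689.6, -36.6,  88.1]))]
bolt_tab [(0.68, array([ 622.6, -177.3,  127. ]))]
catch_pad [(0.64, array([ 565.8, -138.8,  127.6]))]
jar [(0.92, array([714.9,  67.6,   2.4]))]
slide_box [(0.76, array([ 5.611e+02, -3.905e+02,  1.000e-01]))]
```

View pics/t3.png

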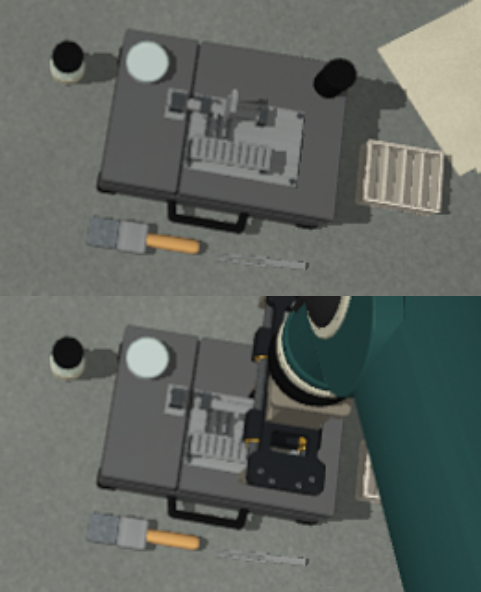

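```bash
python3 - <<'E'
from h import *
im=viewer.read_camera("scene")[:,:,::-1]; cv2.imwrite("pics/s4.png",cv2.resize(im[90:250,110:280],None,fx=3,fy=3,interpolation=cv2.INTER_CUBIC))
print(wp("canister","scene"),wp("bolt_tab","scene"))
robot.job_done(); print(robot.observe()["t"])
E
```

```text
[(0.58, array([ 670.1, -277.5,   88.5]))] [(0.56, array([ 627.1, -173.6,  125.5]))]
the job is handed in; nothing more can be done
the job is handed in; nothing more can be done
```

View pics/s4.png

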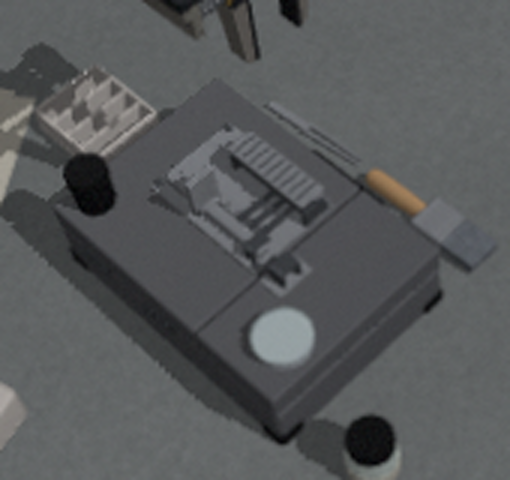

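The bolt is drawn fully out to its stop, the catch has sprung back up, and the hand is clear of everything. The job was handed in at about 16 s.

- **Pressing and pushing:** One fingertip held the catch bar about 7.4 mm down, at about 9 N. The other pushed the tab until it stopped moving, about 40 mm on, with the sideways force rising to 16 N.
- **Release:** I lifted straight up with the tab still held against the stop, then backed off and raised the hand.
- **Bolt and catch:** The top camera puts the tab 41.6 mm from where it started, and the wrist and scene pictures show the keeper empty. The bar looks the same size as before pressing, so it is back up. I did not test the lock by pushing the bolt back.
- **Other things:** The canister, dish, jar and slide box are where they were, within what the cameras can resolve. The forceps and brush look unmoved in the pictures.
- **Checks that failed or disagreed:**
  - The first image-alignment check did not converge, so I replaced it with a feature-tracking one.
  - With the arm in the way, the top camera gave a false canister position. The scene camera put it where it had been.
  - The scene camera puts the tab's travel about 2–3 mm short of the top camera's figure, within the networks' error.

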